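Clamp a pack of leatherboard blanks in the four-screw flattening press

TASK

Stack every leatherboard blank from the tray on the bed of the small four-screw press, squared up against its two side fence blocks and its end fence block, then set the pressing plate on the pack by its wooden grip and slide it away from the open side until the slots in its bars are fully home on the four studs, under the wing nuts. Run the nuts down a little at a time in crisscross order, round by round: first bring all four just down onto the bars, only nipped, then tighten diagonally until all four are firm, the rubber under the bed is well squeezed and the plate is level, never pulling one corner or one side down ahead of the others. Let go of everything, keep the pack square, and leave the hand tools and other things where they are.

Things in the scene. Friction and masses are not known exactly. Their poses are not given: they have to be found in the camera images.
- press: Four-screw press, fixed on the table: grey base 204 (x) x 160 (y) x 14 mm, origin at the centre of its underside, x away from its open loading side. Steel studs 10 mm thick stand at x = +-76, y = +-56 mm, up to z = 102, each with a wing nut. In the middle lies the plywood bed, top at z = 34 unloaded (see bed). A blank against both fences has its origin at x = 0, y = 0.
- corner (a point): Corner where the press's two fences would meet, on the bed: press frame x = 50, y = -31, z = 34 mm, axes as the press. Side fence: two aluminium blocks, 16 mm long (x), 10 thick, faces at press y = -31, centred at x = -33 and +33, a 50 mm gap between them for a finger. End fence: one block 30 mm wide (y), 10 thick, face at x = +50, centred at y = 0. Tops at z = 56. The +y and -x sides are open.
- bed (a joint): How far the plywood bed (108 mm in x, 80 in y, but only 54 wide in y between x = -26 and +26: notches for fingers, open down to z = 14) has been pushed down into its rubber cushion, m: 0 unloaded, 0.0045 is a hard stop. It first moves at about 12 N, then takes 10 N more per mm, and can rock a little; the blanks' and plate's own weight does not move it.
- blank1: Leatherboard blank, plain brown board 100 (x) x 62 (y) x 5 mm, 35 g, one of four alike of which 2 to 4 are present; origin at the centre of its underside. It starts flat on the tray, underside 12 mm above the table.
- blank2: Leatherboard blank, plain brown board 100 (x) x 62 (y) x 5 mm, 35 g, one of four alike of which 2 to 4 are present; origin at the centre of its underside. It starts flat on the tray, underside 12 mm above the table.
- blank3: Leatherboard blank, plain brown board 100 (x) x 62 (y) x 5 mm, 35 g, one of four alike of which 2 to 4 are present; origin at the centre of its underside. It starts flat on the tray, underside 12 mm above the table.
- blank4: Leatherboard blank, plain brown board 100 (x) x 62 (y) x 5 mm, 35 g, one of four alike of which 2 to 4 are present; origin at the centre of its underside. It starts flat on the tray, underside 12 mm above the table.
- tray: Slatted wooden tray, fixed on the table, 270 (x) x 225 (y) mm, origin at the centre of its underside: three slats along y, top 12 mm up, with two finger channels between them, 44 mm wide, centred at x = +-66, floor 4 mm up. The blanks bridge the channels, in a 2 x 2 pattern at about x = +-66, y = +-54 mm, long side about along x: grip them across their 62 mm width over the channel.
- plate: Pressing plate, loose, about 0.65 kg: aluminium pad 90 (x) x 54 (y) x 22 mm, origin at the centre of its underside; on it two steel cross bars, centred at x = -76 and +76, each 30 (x) x 148 (y) mm, from z = 22 to 34, joined by a spine 30 mm wide. Wooden grip 60 (x) x 16 (y) mm, centred, from z = 22 to 64. Starts standing on its pad on the table.
- slots (a point): Centre of the plate at bar height (plate frame x = 0, y = 0, z = 34 mm). Each bar end has a slot 16 mm wide, centred at y = +-56, open towards +x, closed end 5 mm behind the bar's middle: home on the studs when the plate's origin is at press x = 0, y = 0, x axes alike. To pass the nuts lower it about 45 mm short (press -x), then slide it along +x.
- nutA: Wing nut A on the stud at press x = -76, y = 56 mm (diagonal to nut C); origin at the centre of its flange's underside, 95 mm above the press's underside at turn 0. Flange 34 mm across, 6 mm high; above it a black wing 46 mm long (along the nut's own x), 12 mm wide, from z = 6 to 32 mm: grip it across its width from above, tips just above the flange. 
- nutB: Wing nut B on the stud at press x = -76, y = -56 mm (diagonal to nut D); origin at the centre of its flange's underside, 95 mm above the press's underside at turn 0. Flange 34 mm across, 6 mm high; above it a black wing 46 mm long (along the nut's own x), 12 mm wide, from z = 6 to 32 mm: grip it across its width from above, tips just above the flange. 
- nutC: Wing nut C on the stud at press x = 76, y = -56 mm (diagonal to nut A); origin at the centre of its flange's underside, 95 mm above the press's underside at turn 0. Flange 34 mm across, 6 mm high; above it a black wing 46 mm long (along the nut's own x), 12 mm wide, from z = 6 to 32 mm: grip it across its width from above, tips just above the flange. 
- nutD: Wing nut D on the stud at press x = 76, y = 56 mm (diagonal to nut B); origin at the centre of its flange's underside, 95 mm above the press's underside at turn 0. Flange 34 mm across, 6 mm high; above it a black wing 46 mm long (along the nut's own x), 12 mm wide, from z = 6 to 32 mm: grip it across its width from above, tips just above the flange. 
- turnA (a joint): Turn of wing nut A, rad, growing clockwise seen from above as it screws down, 4.5 mm down per rad (a steep quick thread), range 0 to 5.4, starts at 0 to 0.4. Needs about 0.1 N m to turn, up to 0.2 N m when tightening, and stays where it is left.
- turnB (a joint): Turn of wing nut B, rad, growing clockwise seen from above as it screws down, 4.5 mm down per rad (a steep quick thread), range 0 to 5.4, starts at 0 to 0.4. Needs about 0.1 N m to turn, up to 0.2 N m when tightening, and stays where it is left.
- turnC (a joint): Turn of wing nut C, rad, growing clockwise seen from above as it screws down, 4.5 mm down per rad (a steep quick thread), range 0 to 5.4, starts at 0 to 0.4. Needs about 0.1 N m to turn, up to 0.2 N m when tightening, and stays where it is left.
- turnD (a joint): Turn of wing nut D, rad, growing clockwise seen from above as it screws down, 4.5 mm down per rad (a steep quick thread), range 0 to 5.4, starts at 0 to 0.4. Needs about 0.1 N m to turn, up to 0.2 N m when tightening, and stays where it is left.
- hammer: Hammer lying on the bench; leave it
- tape_roll: Roll of clear tape, 68 mm across, 50 mm high, standing; leave it
- pincers: Steel lasting pincers, 180 mm long, lying; leave them
- stapler: Brown hand stapler, about 160 x 90 mm, 30 mm high, lying; leave it
- screwdriver: Screwdriver, lying; leave it
- pot: Grey pot, 64 mm across, 60 mm high; leave it

How it is judged:
By the outcome, as a careful person would: the job done as asked, in the order asked, and still so for the second after the job is handed in, with the robot touching nothing.
Of blank1, blank2, blank3, blank4 only 2 to 4 are there at a start; the rules pass over those that are not, and their reading is None.
At some moment in a run one of blank1, blank2, blank3, blank4 may be knocked a few centimetres aside while the robot is not near it.
It also fails if it takes over 210 s, if anything falls off the work surface, if the arm or the gripper's body presses on something with over 40 N, if the wrist force passes 120 N, or if a joint passes its speed limit or range.

ROBOT

A 7-joint arm with a two-finger parallel gripper is mounted at the origin on the work surface. World frame = base frame: x ahead of the robot, y to its left, z up, the work surface at z = 0. Lengths are in mm, angles in rad, forces in N, time in s.
With the tool pointing down it reaches from about 425 to 950 mm from the base axis. Payload 4.7 kg.
Tool frame: the origin (TCP) lies at the very end of the fingers, on their centre line; the grasp point (between the pads) lies 19 mm behind it (r.grip_depth is the distance from the TCP to the grasp point, in mm); z points along the fingers, y is the line along which they close (so a half turn about z gives the same grasp; the last joint's range is limited). The gripper opens to 85 mm and grips with 20 to 120 N. Pads are 22 mm wide; open, the fingers measure 114 mm over their backs; the gripper's body (76 mm by 85 mm) begins 54 mm behind the grasp point. The pads swing forward as they close: fully open they stand 13 mm farther back than shut.
Start: joints at [-1.301, 0.469, -0.049, 1.532, 0.024, 1.141, -0.082], TCP at [198.661, 645.122, 231.335] pointing down, gripper open.
Joint ranges: [-2.59, 2.59], [-0.33, 1.99], [-1.39, 1.29], [0.1, 2.45], [-1.04, 4.18], [0.21, 1.99], [-2.66, 2.66]. Speed limits (rad/s): [2.57, 2.57, 3.14, 3.14, 3.14, 3.14, 3.14].

INTERFACE

Orientations are given as a 3x3 rotation matrix whose columns are the frame's x, y, z axes.
In Python, from rig import r gives the robot as it stands. Calls block until the motion is done:
- r.move_pose(position, orientation): joint-space move of the TCP to a pose.
- r.movel(position, rotation=None, v=150, force_limit=None): straight line of the TCP; rotation=None keeps the orientation; v is the mean speed in mm/s. With force_limit (N) it stops when the force on the tool has changed by that much, and returns True; else False.
- r.set_joints(angles): joint-space move.
- r.gripper_to(opening): finger opening in mm; the grip force is fixed at half the most; returns when the fingers have stopped.
- r.wait(seconds).
- r.ik(position, orientation): joint angles nearest the present ones, or None.
- r.get_obs(): the state.
- r.get_image(name): name is "scene" or "top" or "wrist"; returns the picture (400x640x3 uint8, red, green, blue); there is no depth.
- r.camera_params(name): a dict with "camera_matrix" (3x3 intrinsics, pixels), "eye" and "orientation" of the camera in the world. Camera axes: x right, y down, z forward; pixel columns grow to the right and rows downward; lengths in mm; the calibration is good to about 2 mm. The wrist camera is an equidistant fisheye: a pixel r from the principal point sees the ray r / f radians off the axis. A picture is of the moment at which its call begins: read the wrist's pose just before it. camera_params takes no time and is no camera call; for the wrist camera it gives the pose at the moment of the call.
A pose or a line that the arm cannot do raises r.IKError and nothing moves.
- r.hand_in(): hands the job in; it is judged then, once.
The state is a dict: "t": time; "joint_pos": joint angles; "qd": joint speeds; "joint_torque": joint torques, N m; "position": TCP position; "orientation": TCP orientation; "force": force on the tool from outside, world axes, zero at the start; "wrist_torque": the same for the moment, N m; "finger_gap": finger opening in mm; "grasp_force": force on a finger pad.
Only numpy, scipy, OpenCV 4.12 (cv2) and the standard library are available. Lean on these libraries where they do the work, as an engineer would, in place of code of your own. Each camera call takes 0.05 s, during which the arm holds its last target. There are 200 camera calls.

## Working session

There is one attempt and no reset: what is moved stays moved. The work goes in short steps, each a Python script; the robot and the scene stay as the last script left them, time stands still between calls to the robot, and variables do not carry over. Pictures are saved under pics/ and viewed, at most 14 in all, crops included, and the job is handed in when it is done.

```bash
ls; mkdir -p pics; python3 - <<'E'
from rig import r
import cv2,numpy as np
for n in ["scene","top"]:
    im=r.get_image(n); cv2.imwrite(f"pics/{n}0.png",im[:,:,::-1])
    p=r.camera_params(n); print(n,p)
o=r.get_obs(); print(o)
E
```

```text
pics
rig.py
scene {'camera_matrix': array([[434.37302088,   0.        , 312.89466682],
       [  0.        , 434.37302088, 198.35674218],
       [  0.        ,   0.        ,   1.        ]]), 'eye': array([1370.46383926, -106.09839134, 1122.57339234]), 'orientation': array([[ 0.14292298,  0.75622717, -0.6385088 ],
       [ 0.98967064, -0.11648513,  0.08356574],
       [-0.0111821 , -0.64385688, -0.76506424]])}
top {'camera_matrix': array([[401.06074816,   0.        , 321.28862947],
       [  0.        , 401.06074816, 202.53098305],
       [  0.        ,   0.        ,   1.        ]]), 'eye': array([ 321.54012008,  -12.27231463, 1137.88429069]), 'orientation': array([[-0.0060202 , -0.98229063,  0.18726683],
       [-0.99997148,  0.00505959, -0.00560722],
       [ 0.00456042, -0.18729525, -0.98229308]])}
{'t': 0.1, 'joint_pos': array([-1.30088081,  0.46939819, -0.04858275,  1.53356043,  0.02409004,
        1.14098479, -0.08233039]), 'qd': array([ 0.00220686, -0.00179828,  0.00060829, -0.00186039,  0.00099806,
        0.00042314, -0.00093805]), 'joint_torque': array([ 7.17089388e-04, -5.11512566e+01, -4.70996532e-02, -2.38391876e+01,
        1.07742503e-02,  4.29021471e-03, -1.15430407e-06]), 'position': array([198.55144556, 644.59989898, 230.34703471]), 'orientation': array([[-9.55680946e-01,  2.94403997e-01, -4.65460062e-04],
       [ 2.94404360e-01,  9.55679429e-01, -1.70325118e-03],
       [-5.66133496e-05, -1.76479817e-03, -9.99998441e-01]]), 'force': array([-0.05467984, -0.08756277,  0.65190462]), 'wrist_torque': array([-0.0053067 , -0.00462924,  0.04968034]), 'grasp_force': 0.0, 'finger_gap': 85.48152834016325}
```

View pics/top0.png

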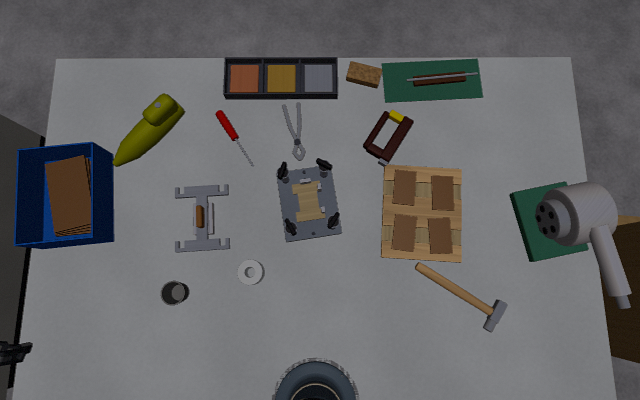

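View pics/scene0.png

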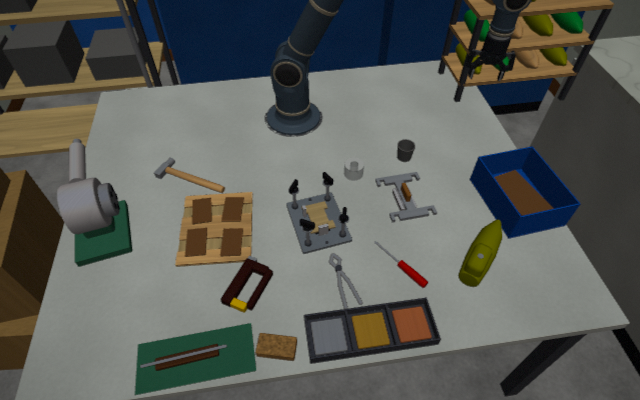

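The top view shows the plate (202,217), the press (309,204) and the tray with four blanks (422,213). The scene view agrees. Next I take close wrist views of each.

```bash
cat > h.py <<'E'
from rig import r
import numpy as np, cv2
from scipy.spatial.transform import Rotation as Ro
def ray(n,px,p=None):
    p=p or r.camera_params(n); K=p["camera_matrix"]; px=np.atleast_2d(px).astype(float)
    u=(px[:,0]-K[0,2])/K[0,0]; v=(px[:,1]-K[1,2])/K[1,1]
    if n=="wrist":
        t=np.hypot(u,v)+1e-12; d=np.c_[u/t*np.sin(t),v/t*np.sin(t),np.cos(t)]
    else: d=np.c_[u,v,np.ones(len(u))]
    return np.array(p["eye"]),d@np.array(p["orientation"]).T
def plane(n,px,z,p=None):
    e,d=ray(n,px,p); return (e+d*((z-e[2])/d[:,2])[:,None])[:,:2]
def proj(n,X,p=None):
    p=p or r.camera_params(n); K=p["camera_matrix"]; c=(np.atleast_2d(X)-p["eye"])@np.array(p["orientation"])
    if n=="wrist":
        s=np.hypot(c[:,0],c[:,1])+1e-12; t=np.arctan2(s,c[:,2]); q=c[:,:2]/s[:,None]*t[:,None]
    else: q=c[:,:2]/c[:,2:]
    return q*[K[0,0],K[1,1]]+[K[0,2],K[1,2]]
def down(a):  # tool pointing down, tool y (closing line) at yaw a
    y=np.array([np.cos(a),np.sin(a),0]); z=np.array([0,0,-1.]); return np.c_[np.cross(y,z),y,z]
def obs(): return r.get_obs()
E
python3 - <<'E'
from h import *
t0=obs()['t']
for nm,px,z in [("plate",(202,217),34),("press",(309,204),40),("tray",(422,213),14)]:
    P=plane("top",px,z)[0]; print(nm,P)
    best=None
    for a in (np.pi/2,-np.pi/2):
        q=r.ik([P[0]-60,P[1],330],down(a)); print(a,q)
        if q is not None and (best is None or abs(q[6])<abs(best[1][6])): best=(a,q)
    r.move_pose([P[0]-60,P[1],330],down(best[0]))
    p=r.camera_params("wrist"); im=r.get_image("wrist"); cv2.imwrite(f"pics/w_{nm}.png",im[:,:,::-1]); np.save(f"pics/w_{nm}.npy",p,allow_pickle=True)
    print(p['eye'],np.round(p['orientation'],3).tolist(),p['camera_matrix'][0,0],obs()['t'])
E
```

```text
plate [492.76083911 313.18377197]
1.5707963267948966 [-0.74107506  0.16181974  0.04117918  1.73342859 -0.00699751  1.24648652
  0.87259289]
-1.5707963267948966 [-1.21265785  0.16888253  0.59230741  1.75765455 -0.09921165  1.24490698
 -2.16590895]
[353.88804728 313.56918073 472.48248759] [[-0.002, 0.952, 0.305], [1.0, 0.002, 0.0], [-0.0, 0.305, -0.952]] 309.70691628693146 1.6917
press [526.85577172  15.7027744 ]
1.5707963267948966 [-0.38843412  0.03451636  0.27474633  1.87765321 -0.00993142  1.23073219
  1.46026569]
-1.5707963267948966 [-0.26938406  0.03901244  0.15119177  1.87196856 -0.00623058  1.23106235
 -1.68702564]
[388.77734064  16.60325692 472.68253624] [[-0.002, 0.952, 0.306], [1.0, 0.002, 0.001], [0.0, 0.306, -0.952]] 309.70691628693146 2.8917
tray [ 504.03800479 -304.72260307]
1.5707963267948966 [-0.01816564  0.18127339  0.63840214  1.7502709  -0.11356005  1.24713732
  2.2194026 ]
-1.5707963267948966 [-0.37374712  0.27010122  1.1212276   1.76398677 -0.25456262  1.2673292
 -0.76033334]
[ 522.83521777 -304.52239421  472.55734236] [[0.001, -0.952, -0.306], [-1.0, -0.001, -0.001], [0.0, 0.306, -0.952]] 309.70691628693146 4.8583
```

View images.

View pics/w_press.png

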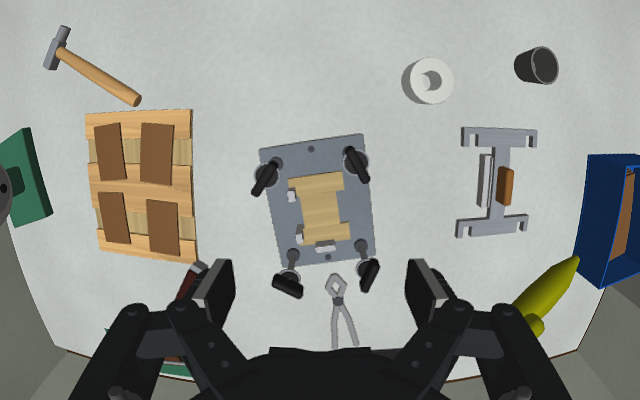

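View pics/w_plate.png

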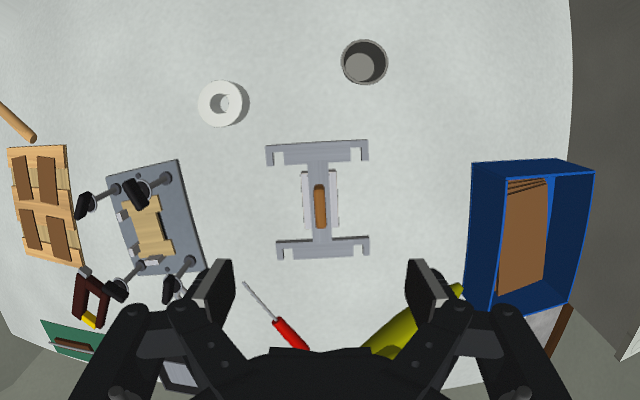

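View pics/w_tray.png

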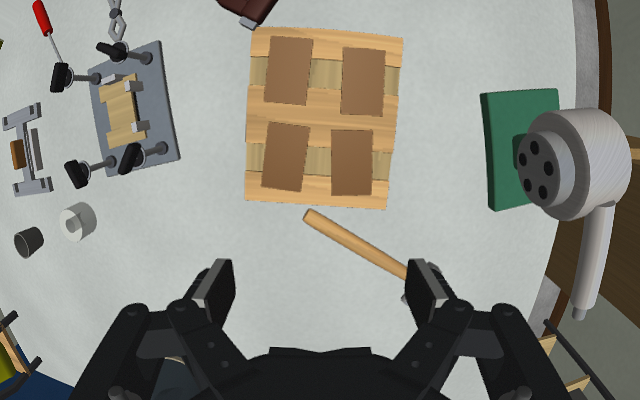

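The press is square-ish to the world with its open side at −x: side fences are at (292,197) and (300,235), the end fence at (325,245). The plate's slots open towards +x at (463,145) and (460,230). Four blanks lie on the tray. Next come straight-overhead wrist views, with masks taken from those.

```bash
python3 - <<'E'
from h import *
P=dict(tray=(504,-305,330),press=(527,16,260),plate=(493,313,260))
for nm,(x,y,z) in P.items():
    a=-np.pi/2 if nm=="tray" else np.pi/2
    s=-79 if nm=="tray" else 79
    r.move_pose([x+s,y,z],down(a))
    p=r.camera_params("wrist"); im=r.get_image("wrist"); np.save(f"pics/v_{nm}.npy",dict(p=p,im=im),allow_pickle=True); cv2.imwrite(f"pics/v_{nm}.png",im[:,:,::-1])
print(obs()['t'])
c=[cv2.imread(f"pics/v_{n}.png") for n in P]
cv2.imwrite("pics/v_all.png",np.vstack([np.hstack([c[1][:290,120:520],c[2][:290,120:520]]),np.hstack([c[0][:290,120:520],np.zeros((290,400,3),np.uint8)])]))
E
```

```text
8.1083
```

View pics/v_all.png

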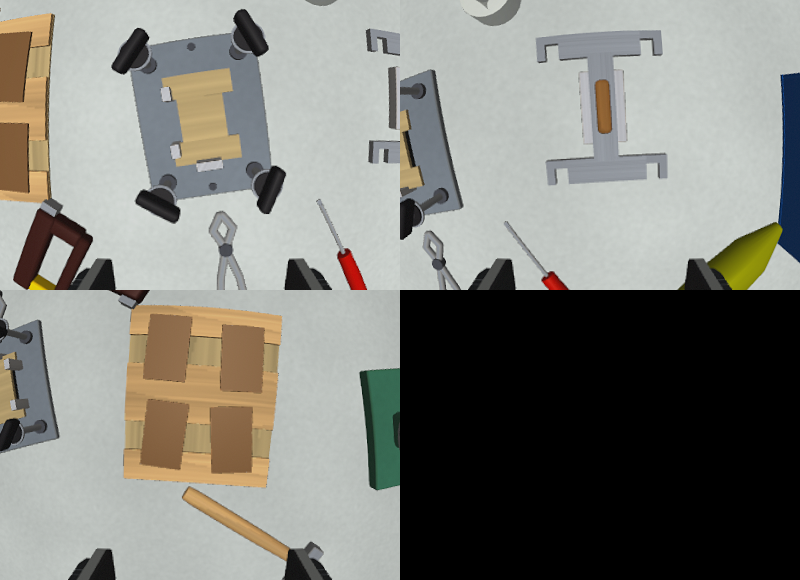

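The overhead views are clear: black wings at the four corners of the press, the bed with light fence blocks, the plate with its brown grip, and four brown blanks.

```bash
cat > fit.py <<'E'
from h import *
def hsv(im): return cv2.cvtColor(im,cv2.COLOR_RGB2HSV).astype(int)
def blobs(m,amin):
    cs,_=cv2.findContours(m.astype(np.uint8)*255,cv2.RETR_EXTERNAL,cv2.CHAIN_APPROX_NONE)
    return [c[:,0,:] for c in cs if cv2.contourArea(c)>amin]
def rect(n,c,z,p):
    w=plane(n,c,z,p).astype(np.float32); (cx,cy),(a,b),ang=cv2.minAreaRect(w)
    ang=np.radians(ang)
    if a<b: a,b,ang=b,a,ang+np.pi/2
    return cx,cy,a,b,(ang+np.pi/2)%np.pi-np.pi/2   # long axis direction
def brown(im):
    h=hsv(im); return (h[...,0]>5)&(h[...,0]<16)&(h[...,1]>75)&(h[...,2]>50)&(h[...,2]<150)
E
python3 - <<'E'
from fit import *
V={n:np.load(f"pics/v_{n}.npy",allow_pickle=True).item() for n in("press","plate","tray")}
def s(n,x,y): print(n,(x,y),hsv(V[n]['im'])[y,x])
s("press",120+205,100);s("press",120+150,100);s("press",120+130,50);s("press",120+300,100);s("press",120+208,165);s("plate",120+200,50);s("plate",120+203,105);s("plate",120+300,100);s("plate",120+183,100);s("tray",120+165,60);s("tray",120+165,100);s("tray",120+200,60)
v=V["tray"];m=brown(v['im']);m[:, :230]=0;m[:,420:]=0;m[200:]=0
for c in blobs(m,500): print("blank",np.round(rect("wrist",c,17,v['p']),3))
v=V["press"];h=hsv(v['im'])
m=(h[...,0]>10)&(h[...,0]<28)&(h[...,1]>70)&(h[...,2]>120);m[:,:220]=0;m[:,420:]=0
for c in blobs(m,500): print("bed",np.round(rect("wrist",c,34,v['p']),3))
m=(h[...,2]<70);m[:,:220]=0;m[:,420:]=0;m[230:]=0
for c in blobs(m,150): print("wing",c.mean(0),np.round(rect("wrist",c,126,v['p']),3))
E
```

```text
press (325, 100) [ 20  97 181]
press (270, 100) [106  31 141]
press (250, 50) [150   6  44]
press (420, 100) [ 70   8 202]
press (328, 165) [111   9 197]
plate (320, 50) [108  20 155]
plate (323, 105) [ 15 162 143]
plate (420, 100) [ 60   6 200]
plate (303, 100) [111   9 191]
tray (285, 60) [ 15 123 141]
tray (285, 100) [ 17 118 192]
tray (320, 60) [ 20  99 176]
blank [ 4.41115e+02 -3.52329e+02  9.85660e+01  6.09630e+01  1.90000e-02]
blank [ 4.49962e+02 -2.52060e+02  9.92380e+01  6.11490e+01 -1.54000e-01]
blank [ 5.63717e+02 -3.66790e+02  9.93290e+01  6.12370e+01 -3.80000e-02]
blank [ 5.80218e+02 -2.58504e+02  9.94700e+01  6.13260e+01 -1.15000e-01]
bed [892.794  95.305  80.838  56.905   1.565]
bed [5.38281e+02 1.71610e+01 1.07826e+02 7.95670e+01 1.51000e-01]
wing [279.18348624 203.75229358] [614.042 -22.216  44.005  26.301   1.042]
wing [388.60909091 188.23636364] [ 6.00923e+02  7.66360e+01  4.59700e+01  2.56160e+01 -3.72000e-01]
wing [252.0625      52.00892857] [475.721 -43.707  44.083  26.344  -0.596]
wing [368.28571429  33.75892857] [459.359  55.748  44.864  25.855   0.608]
```

```bash
python3 - <<'E'
from fit import *
V={n:np.load(f"pics/v_{n}.npy",allow_pickle=True).item() for n in("press","plate","tray")}
v=V["plate"];h=hsv(v['im'])
m=(h[...,2]<178)&(h[...,1]>12)&(h[...,0]>90);m[:,:245]=0;m[:,400:]=0;m[:26]=0;m[195:]=0
for c in blobs(m,300): print("plate",np.round(rect("wrist",c,34,v['p']),3), c.min(0),c.max(0))
m=(h[...,0]<22)&(h[...,0]>8)&(h[...,1]>120);m[:,:245]=0;m[:,400:]=0;m[195:]=0
for c in blobs(m,100): print("grip",np.round(rect("wrist",c,64,v['p']),3))
v=V["press"];h=hsv(v['im'])
m=(h[...,0]>95)&(h[...,0]<125)&(h[...,1]>18)&(h[...,2]<175);m[:,:220]=0;m[:,420:]=0;m[230:]=0
for c in blobs(m,1500): print("base",np.round(rect("wrist",c,14,v['p']),3))
p=np.load("pics/v_plate.npy",allow_pickle=True).item()['p']; print(p['eye'])
# top-cam cross-check
im=r.get_image("top"); h=hsv(im)
m=brown(im);m[:,:380]=0;m[:,465:]=0;m[:165]=0;m[262:]=0
for c in blobs(m,200): print("top blank",np.round(rect("top",c,17,None),2))
m=(h[...,0]>10)&(h[...,0]<28)&(h[...,1]>70)&(h[...,2]>100);m[:,:280]=0;m[:,340:]=0;m[:160]=0;m[240:]=0
for c in blobs(m,200): print("top bed",np.round(rect("top",c,34,None),3))
E
```

```text
plate [4.93109e+02 3.13752e+02 1.81678e+02 1.47458e+02 5.90000e-02] [256  30] [386 184]
grip [4.93063e+02 3.13732e+02 5.74340e+01 1.43870e+01 5.90000e-02]
base [5.34124e+02 1.49760e+01 2.09389e+02 1.59619e+02 1.51000e-01]
[494.88167276 310.79661742 402.41220708]
top blank [ 4.3997e+02 -3.5029e+02  9.9680e+01  6.4350e+01  2.0000e-02]
top blank [ 4.4893e+02 -2.4972e+02  1.0066e+02  6.2810e+01 -1.5000e-01]
top blank [ 5.6236e+02 -3.6458e+02  1.0118e+02  6.3280e+01 -6.0000e-02]
top blank [ 5.7975e+02 -2.5406e+02  1.0189e+02  6.7420e+01 -1.2000e-01]
top bed [5.37637e+02 1.84810e+01 1.06771e+02 7.79600e+01 1.49000e-01]
```

```bash
cat > job.py <<'E'
from fit import *
PC=np.array([538.2,17.4]); PY=0.151
def pw(x,y): c,s=np.cos(PY),np.sin(PY); return PC+[c*x-s*y,s*x+c*y]
def P3(xy,z): return np.array([xy[0],xy[1],z])
def seen(lo=(380,-480),hi=(680,-160),z=17):
    p=r.camera_params("wrist"); im=r.get_image("wrist"); out=[]
    for c in blobs(brown(im),600):
        q=rect("wrist",c,z,p)
        if lo[0]<q[0]<hi[0] and lo[1]<q[1]<hi[1] and abs(q[2]-100)<5 and abs(q[3]-62)<5: out.append(q)
    return out
def pick(x,y,yaw,chx):
    a=np.pi/2+yaw
    r.gripper_to(78)
    r.move_pose([x,y,150],down(a))
    s=seen(); s.sort(key=lambda q:np.hypot(q[0]-x,q[1]-y)); print("seen",np.round(s,2).tolist())
    q=s[0]; x,y,yaw=q[0],q[1],q[4]
    off=np.clip(chx-x,-9,9); g=np.array([x,y])+off*np.array([np.cos(yaw),np.sin(yaw)])
    a=np.pi/2+yaw; print("grip off",off,"t",obs()['t'])
    r.movel(P3(g,60),down(a),v=200)
    hit=r.movel(P3(g,2),down(a),v=90,force_limit=12)
    r.gripper_to(55); o=obs(); print("hit",hit,"gap",o['finger_gap'],"gf",o['grasp_force'],"z",o['position'][2])
    r.movel(P3(g,150),down(a),v=250)
    return off
def place(k,off):
    R=down(np.pi/2+PY); z=34+5*k+1-10
    g=lambda dx,dy,zz:P3(pw(off+dx,dy),zz)
    r.move_pose(g(-5,4,160),R)
    o=obs(); print("gap",o['finger_gap'],"t",o['t'])
    r.movel(g(-5,4,z+30),R,v=250)
    hz=r.movel(g(-5,4,z),R,v=60,force_limit=6)
    hx=r.movel(g(10,4,z),R,v=30,force_limit=5); p=obs()['position'][:2]
    dx=(p-pw(off,0))@[np.cos(PY),np.sin(PY)]
    hy=r.movel(g(dx,-8,z),R,v=30,force_limit=5); p=obs()['position'][:2]
    dy=(p-pw(off,0))@[-np.sin(PY),np.cos(PY)]
    print("place",hz,hx,hy,"at",round(dx,2),round(dy,2),"gap",obs()['finger_gap'])
    r.movel(g(dx,dy,z-1.5),R,v=30,force_limit=5)
    r.gripper_to(74)
    r.movel(g(dx,dy,160),R,v=250)
    print("t",obs()['t'])
E
python3 - <<'E'
from job import *
v=np.load("pics/v_tray.npy",allow_pickle=True).item();h=hsv(v['im'])
m=(h[...,0]>5)&(h[...,0]<28)&(h[...,1]>70)&(h[...,2]>50);m[:,:235]=0;m[:,420:]=0
for c in blobs(m,5000):
    T=rect("wrist",c,12,v['p']); print("tray",np.round(T,3))
E
python3 - <<'E'
from job import *
off=pick(449.9,-252,-.154,450)
place(0,off)
p=r.camera_params("wrist");im=r.get_image("wrist");cv2.imwrite("pics/p0.png",im[:,:,::-1])
E
```

```text
tray [ 5.08617e+02 -3.06879e+02  2.69648e+02  2.24234e+02 -7.10000e-02]
seen [[449.63, -251.66, 99.86, 61.4, -0.15], [440.89, -351.92, 99.1, 62.63, 0.03], [579.21, -258.34, 101.59, 61.62, -0.12]]
grip off 0.36700439453125 t 10.5667
hit False gap 59.94514503466399 gf 63.740336894989014 z 3.198771703670972
gap 59.828579769788966 t 14.1167
place True True True at -5.18 0.55 gap 59.78268836739709
t 17.0
```

```bash
python3 - <<'E'
import cv2
c=cv2.imread("pics/p0.png")[80:330,170:470]; cv2.imwrite("pics/p0c.png",cv2.resize(c,None,fx=2,fy=2))
E
python3 - <<'E'
from job import *
o=obs();print(o['position'],o['force'])
s=seen((450,-60),(620,90),39);print(s)
for q in s:
    d=np.array(q[:2])-PC;c,sn=np.cos(PY),np.sin(PY);print("press frame",c*d[0]+sn*d[1],-sn*d[0]+c*d[1],q[4]-PY)
E
```

```text
[532.03480196  16.61830805 158.18579496] [-0.38516959  1.08507168 -1.02904385]
[]
```

View pics/p0c.png

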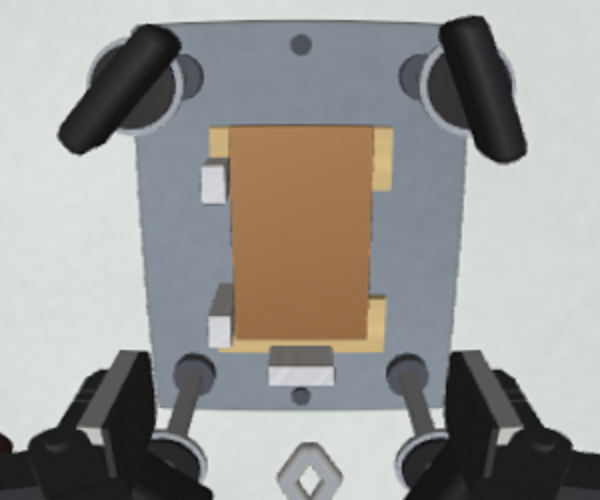

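The blank sits square against the side fence but about 5 mm short of the end fence, because the force stop triggered too early. I regrip it and push with a settled force baseline.

```bash
python3 - <<'E'
s=open('job.py').read()
i=s.index("def place")
s=s[:i]+'''PX=np.array([np.cos(PY),np.sin(PY)]); PYv=np.array([-np.sin(PY),np.cos(PY)]); RP=down(np.pi/2+PY)
def pp(): d=obs()['position'][:2]-PC; return np.array([d@PX,d@PYv])
def pf(): f=obs()['force']; return np.round([f[:2]@PX,f[:2]@PYv,f[2]],1)
def fence(z,dx,fx=6,fy=5,maxx=14):
    """holding a blank, push it home; returns TCP press xy"""
    r.wait(.15); f0=pf(); x0,y0=pp()
    hx=r.movel(P3(pw(x0+maxx,y0),z),RP,v=25,force_limit=fx); f1=pf(); x1=pp()[0]
    r.movel(P3(pw(x1-.3,y0),z),RP,v=25); r.wait(.1)
    hy=r.movel(P3(pw(x1-.3,y0-10),z),RP,v=25,force_limit=fy); f2=pf(); q=pp()
    print("fence",hx,hy,"from",round(x0,2),round(y0,2),"to",round(x1,2),np.round(q,2),"f",f0,f1,f2)
    return q
def place(k,off,regrip=False):
    z=34+5*k+1-9
    g=lambda dx,dy,zz:P3(pw(off+dx,dy),zz)
    if not regrip:
        r.move_pose(g(-5,4,160),RP)
        r.movel(g(-5,4,z+25),RP,v=250)
        r.movel(g(-5,4,z),RP,v=70)
        print("gap",obs()['finger_gap'],"t",obs()['t'])
    q=fence(z,off)
    r.movel(P3(pw(*q),z-1.5),RP,v=30,force_limit=5)
    r.gripper_to(74)
    r.movel(P3(pw(*q),160),RP,v=250); print("end",np.round(q-[off,0],2),"t",obs()['t'])
def packview(z):
    p=r.camera_params("wrist"); im=r.get_image("wrist"); h=hsv(im)
    m=(h[...,0]>5)&(h[...,0]<18)&(h[...,1]>90)&(h[...,2]>50)
    for c in blobs(m,1500):
        q=rect("wrist",c,z,p); d=np.array(q[:2])-PC
        if np.hypot(*d)<60: print("pack",np.round([d@PX,d@PYv,q[2],q[3],q[4]-PY],3))
    return im
'''
open('job.py','w').write(s)
E
python3 - <<'E'
from job import *
packview(39)
x,y=-5,.5
r.movel(P3(pw(x,y),60),RP,v=250); r.movel(P3(pw(x,y),26),RP,v=80)
r.gripper_to(55); print(obs()['finger_gap'],obs()['position'])
r.movel(P3(pw(x,y),27.5),RP,v=30)
place(0,0.4,True)
packview(39)
E
```

```text
pack [-5.1890e+00 -2.7700e-01  9.8919e+01  6.1863e+01  1.0000e-03]
59.960653364584246 [533.53919318  17.29994182  26.89428871]
fence True True from -4.99 0.5 to -0.56 [-0.55  0.52] f [ 0.7 -0.3  0.2] [-0.3 -0.7  4.4] [-0.3 -0.6  4. ]
end [-0.95  0.52] t 21.125
pack [-2.180e+00 -2.470e-01  9.957e+01  6.201e+01 -1.000e-03]
```

```bash
sed -i 's/fx=6,fy=5/fx=10,fy=9/' job.py; python3 - <<'E'
from job import *
x,y=-2,-.2
r.movel(P3(pw(x,y),60),RP,v=250); r.movel(P3(pw(x,y),25),RP,v=80)
r.gripper_to(55); print(obs()['finger_gap'],obs()['position'],pf())
r.movel(P3(pw(x,y),27.5),RP,v=30)
place(0,0.2,True)
packview(39)
E
```

```text
59.73079504282453 [536.53787985  17.66223449  25.97689739] [-2.5  0.7  6.1]
fence True True from -1.67 0.43 to 0.12 [0.16 0.68] f [-0.6  3.4  2.6] [-0.4 -1.1  4.5] [-0.8  0.1  2.8]
end [-0.04  0.68] t 25.2083
pack [-2.2400e-01 -1.6000e-01  9.9103e+01  6.1975e+01 -1.0000e-03]
```

```bash
python3 - <<'E'
from job import *
off=pick(440.9,-352,.02,439)
place(1,off)
packview(44)
E
```

```text
seen [[441.1, -352.15, 99.41, 61.71, 0.03], [562.76, -366.83, 101.53, 61.39, -0.03]]
grip off -2.10382080078125 t 26.95
hit False gap 59.50810578770001 gf 64.39046502113342 z 3.2313006796624784
gap 59.78176667624988 t 31.8833
fence True True from -6.14 3.39 to -6.03 [-5.5   0.84] f [-0.4 -2.1  8.7] [-2.2  0.4  8.5] [-1.1  0.4  5.6]
end [-3.4   0.84] t 34.225
pack [-3.4520e+00  5.0100e-01  9.9925e+01  6.2103e+01 -1.0000e-03]
```

```bash
sed -i 's/z=34+5\*k+1-9/z=34+5*k+3.5-9/; s/z-1.5),RP,v=30/z-3.5),RP,v=30/' job.py; python3 - <<'E'
from job import *
off=pick(563,-367,-.03,570.6)
place(2,off)
packview(49)
off=pick(580,-258,-.12,578.3)
place(3,off)
im=packview(54); cv2.imwrite("pics/p3.png",cv2.resize(im[80:330,170:470,::-1],None,fx=2,fy=2))
E
```

```text
seen [[563.19, -367.19, 99.27, 61.52, -0.03], [580.11, -258.84, 99.83, 62.48, -0.11]]
grip off 7.409692382812523 t 35.975
hit False gap 59.588784414805225 gf 64.85405445098877 z 3.4120657107026378
gap 59.80087495089339 t 40.9083
fence True True from 2.75 3.51 to 7.48 [7.61 1.3 ] f [ 1.1 -1.7  3. ] [-0.8 -0.1  5.4] [0.1 0.2 3.4]
end [0.2 1.3] t 43.2667
pack [-6.09000e-01  8.62000e-01  1.00625e+02  6.20650e+01 -3.00000e-03]
seen [[580.2, -258.28, 99.35, 61.19, -0.12]]
grip off -1.9001953125000455 t 44.6667
hit False gap 59.8231883086749 gf 64.88657355308533 z 3.321685811573206
gap 59.686190097986554 t 49.225
fence True True from -6.59 3.44 to -1.42 [-1.56  0.81] f [ 0.6 -1.8  4. ] [-1.4 -0.1  4.7] [-0.2  1.3  2. ]
end [0.34 0.81] t 51.5833
pack [-1.09000e+00  5.64000e-01  1.01035e+02  6.18510e+01 -1.00000e-03]
```

View pics/p3.png

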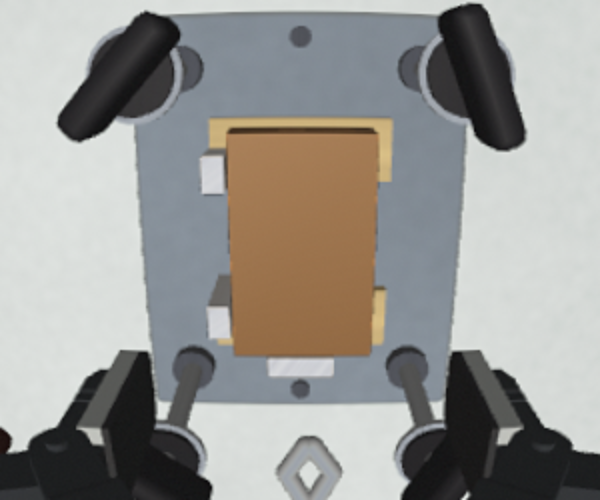

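All four are stacked; blank 2 still sticks out about 3 mm towards −x (visible at rows 128–135). I'll push its edge with one finger of a tilted, open gripper, to stay clear of the wings, then grip the whole pack to align it in y.

```bash
cat >> job.py <<'E'
def xpush(zL,t=np.radians(20),x0=-56.5,x1=-49,fl=10):
    Rz=Ro.from_euler('z',PY).as_matrix()
    y=np.array([np.cos(t),0,np.sin(t)]); z=np.array([np.sin(t),0,-np.cos(t)]); R=Rz@np.c_[np.cross(y,z),y,z]
    o=13*z+42.7*y
    T=lambda x,zz:P3(pw(x+o[0],0),zz+o[2])
    r.gripper_to(85); r.move_pose(T(x0,120),R); r.movel(T(x0,zL+12),R,v=150); hz=r.movel(T(x0,zL),R,v=40,force_limit=8); r.wait(.2)
    hx=r.movel(T(x1,zL),R,v=20,force_limit=fl); print("xpush",hz,hx,"L x",round(pp()[0]-o[0],2),pf())
    r.movel(T(x0,zL),R,v=60); r.movel(T(x0,125),R,v=200)
def squeeze(z=31,dx=0):
    r.gripper_to(76); r.move_pose(P3(pw(0,.5),160),RP); r.movel(P3(pw(0,.5),65),RP,v=200); r.movel(P3(pw(0,.5),z),RP,v=60)
    r.gripper_to(55); print("gap",obs()['finger_gap']); r.wait(.15)
    hy=r.movel(P3(pw(0,-6),z),RP,v=20,force_limit=12); q=pp(); print("squeeze",hy,q)
    r.gripper_to(76); r.movel(P3(pw(*q),160),RP,v=200)
E
python3 - <<'E'
from job import *
xpush(40.5)
squeeze()
im=packview(54); cv2.imwrite("pics/p4.png",cv2.resize(im[80:330,170:470,::-1],None,fx=2,fy=2)); print(obs()['t'])
E
```

```text
xpush False False L x -49.72 [-3.8  0.   1.5]
gap 60.92500252854592
squeeze True [0.28675581 0.76304811]
pack [-1.12900e+00 -8.10000e-02  1.01088e+02  6.19220e+01  0.00000e+00]
61.075
```

View pics/p4.png

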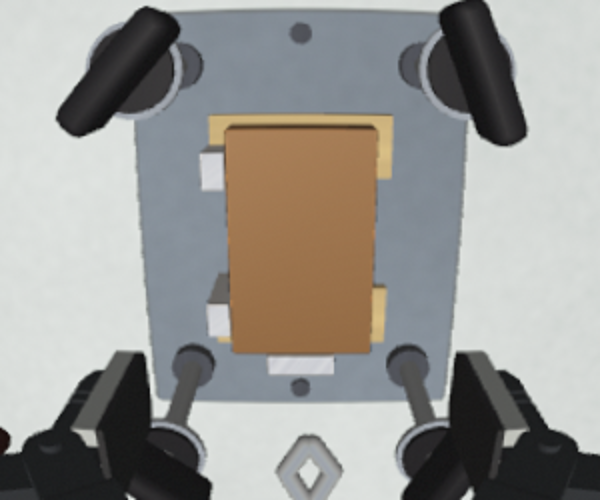

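The pack is flush: the dark strip is only the stack's side face, and the top face reads about (0,0). Now the plate.

```bash
python3 - <<'E'
from job import *
x,y,yaw=493.1,313.7,.059; R=down(np.pi/2+yaw)
r.gripper_to(45)
r.movel(P3(pw(0,0),200),RP,v=250)
r.move_pose([x,y,130],R); r.movel([x,y,60],R,v=200); h=r.movel([x,y,38],R,v=60,force_limit=10); r.wait(.2)
r.gripper_to(5); o=obs(); zg=o['position'][2]; print("grip",h,o['finger_gap'],o['grasp_force'],o['position'],o['t'])
r.movel([x,y,180],R,v=200)
T=lambda dx,z:P3(pw(dx,0),z)
r.move_pose(T(-46,185),RP); r.wait(.2); o=obs(); print(o['position'],pp(),o['finger_gap'],pf())
dz=zg-0   # TCP above plate underside
r.movel(T(-46,54+dz+8),RP,v=120); r.wait(.3); print(pp(),obs()['position'][2])
h=r.movel(T(-46,54+dz-4),RP,v=20,force_limit=4); r.wait(.1); print("touch",h,obs()['position'][2],"expected",54+dz,obs()['t'])
im=r.get_image("wrist"); cv2.imwrite("pics/pl.png",im[:,:,::-1])
E
```

```text
grip False 14.94057204425075 61.74069285392761 [493.20203204 314.22165249  38.28758551] 64.55
[492.88156604  12.0002099  185.19727063] [-45.61503539   1.47876163] 14.930684836192867 [ 0.4  0.4 -7. ]
[-45.71835206  -0.10975518] 100.74261045415078
touch True 91.59088910853238 expected 92.28758550681434 68.4917
```

View pics/pl.png

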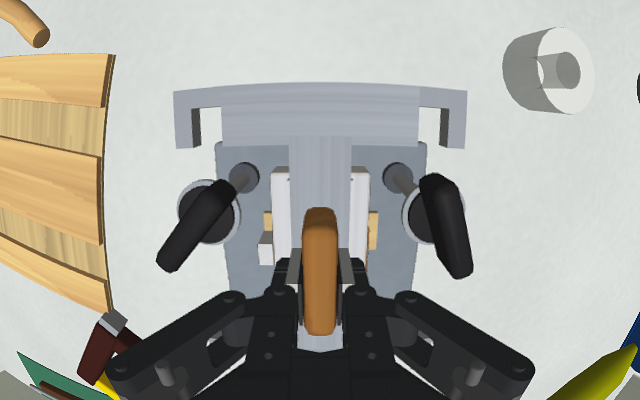

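The plate is on the pack, short of the studs, with its slots lined up with studs A and B. I slide it home.

```bash
python3 - <<'E'
from job import *
T=lambda dx,z:P3(pw(dx,0),z)
r.movel(T(-46,92.7),RP,v=20); r.wait(.15)
h1=r.movel(T(-4,92.7),RP,v=60,force_limit=15); r.wait(.15); a=pp()
h2=r.movel(T(4,92.7),RP,v=15,force_limit=14); b=pp(); print(h1,a,h2,b,pf())
z0=b
r.movel(T(b[0],90),RP,v=20,force_limit=5); r.wait(.1); print(obs()['position'],pp(),pf())
r.gripper_to(40); r.movel(T(b[0],175),RP,v=150)
p=r.camera_params("wrist"); im=r.get_image("wrist"); np.save("pics/n0.npy",dict(p=p,im=im),allow_pickle=True)
# look from above-behind
r.move_pose(T(40,290),RP)
p=r.camera_params("wrist"); im=r.get_image("wrist"); np.save("pics/n1.npy",dict(p=p,im=im),allow_pickle=True)
cv2.imwrite("pics/n1.png",cv2.resize(im[20:300,150:490,::-1],None,fx=2,fy=2)); print(obs()['t'])
E
```

```text
False [-4.47081592 -0.06869838] True [ 0.22098972 -0.15590166] [-0.  -0.4  4.6]
[538.32288785  17.37508516  91.81468418] [ 0.11774167 -0.04311697] [-0.8 -0.9  6.2]
72.6
```

View pics/n1.png

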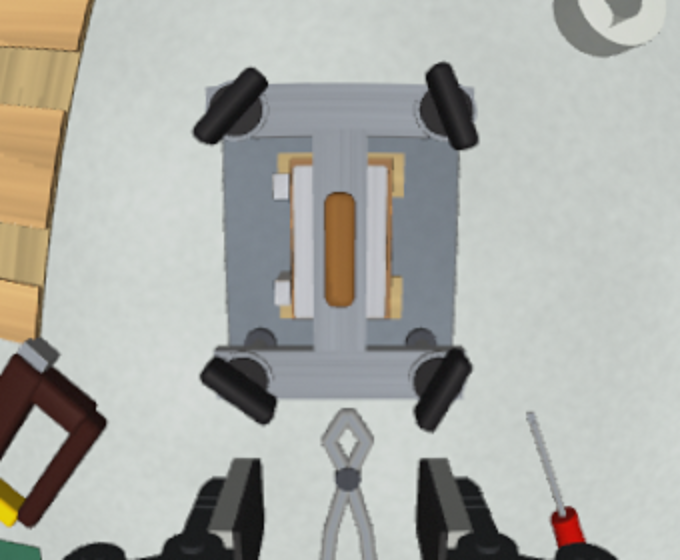

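The plate is home, with the studs inside the slots under all four flanges. I measure the wings and start with nut A, logging the torque.

```bash
cat > nut.py <<'E'
from job import *
import json,os
N=dict(A=(-76,56),B=(-76,-56),C=(76,-56),D=(76,56))
def load(): return json.load(open("nuts.json"))
def save(s): json.dump(s,open("nuts.json","w"))
def grab(n,s,dz=3.0):
    """s[n]=dict(a=tool yaw now, u=turn since start)"""
    a,u=s[n]['a'],s[n]['u']; xy=pw(*N[n]); z=101+dz-4.5*u
    r.move_pose(P3(xy,z+45),down(a)); r.movel(P3(xy,z),down(a),v=120); r.wait(.1)
    r.gripper_to(4); o=obs()
    return o['finger_gap']
def turn(n,s,du,w=1.3,dz=3.0):
    s[n]['a']-=du; s[n]['u']+=du; xy=pw(*N[n])
    r.movel(P3(xy,101+dz-4.5*s[n]['u']),down(s[n]['a']),v=4.5*w); 
    o=obs(); return o
def leave(n,s,dz=3.0):
    r.gripper_to(36); xy=pw(*N[n]); r.movel(P3(xy,101+dz-4.5*s[n]['u']+42),down(s[n]['a']),v=200); save(s)
def info(o): return np.round(np.r_[o['force'],o['wrist_torque']*1000,o['joint_torque'][6]*1000],1).tolist()
E
python3 - <<'E'
from nut import *
for f,lo in (("v_press",0),("n1",0)):
    v=np.load(f"pics/{f}.npy",allow_pickle=True).item();h=hsv(v['im'])
    m=(h[...,2]<70);m[:,:220]=0;m[:,420:]=0;m[245:]=0
    for c in blobs(m,150):
        q=rect("wrist",c,125,v['p']); d=np.array(q[:2])-PC; print(f,np.round([d@PX,d@PYv,q[2],q[3],q[4]],3))
for n,a in dict(A=2.18,B=.975,C=2.61,D=1.2).items():
    print(n,[None if q is None else round(q[6],2) for q in (r.ik(P3(pw(*N[n]),100),down(a)),r.ik(P3(pw(*N[n]),92),down(a-1.2)),r.ik(P3(pw(*N[n]),92),down(a-2.4)))])
E
```

```text
v_press [ 69.308 -50.753  44.164  26.396   1.042]
v_press [71.215 49.309 46.137 25.709 -0.372]
v_press [-71.178 -51.194  44.243  26.439  -0.596]
v_press [-72.398  49.956  45.027  25.949   0.608]
n1 [ 68.573 -50.777  44.462  27.202   1.056]
n1 [69.451 49.825 47.85  26.058 -0.351]
n1 [-72.611 -52.768  44.023  25.446  -0.656]
n1 [-74.755  50.923  44.558  25.816   0.335]
A [np.float64(1.24), np.float64(0.16), np.float64(-0.86)]
B [np.float64(0.4), np.float64(-0.62), np.float64(-0.99)]
C [np.float64(1.84), np.float64(0.78), np.float64(-0.27)]
D [np.float64(0.42), np.float64(-0.63), np.float64(-1.68)]
```

```bash
python3 - <<'E'
from nut import *
for f in ("v_press","n1"):
  v=np.load(f"pics/{f}.npy",allow_pickle=True).item();h=hsv(v['im'])
  for th in (40,50,58):
    m=(h[...,2]<th);m[:,:220]=0;m[:,420:]=0;m[245:]=0
    for c in blobs(m,100):
        q=rect("wrist",c,125,v['p']); d=np.array(q[:2])-PC
        w=plane("wrist",np.argwhere(m)[:,::-1],125,v['p']); w=w[np.hypot(*(w-q[:2]).T)<30]; e,V=np.linalg.eigh(np.cov(w.T)); l=V[:,1]; 
        print(f,th,np.round([d@PX,d@PYv,q[2],q[3],q[4],(np.arctan2(l[1],l[0])+1.571)%3.1416-1.571],3))
E
python3 - <<'E'
import numpy as np,cv2
a=np.load("pics/v_press.npy",allow_pickle=True).item()['im'];b=np.load("pics/n1.npy",allow_pickle=True).item()['im']
A=cv2.resize(a[0:75,340:420],None,fx=5,fy=5);B=cv2.resize(b[40:115,340:420],None,fx=5,fy=5)
cv2.imwrite("pics/wings.png",np.hstack([A,B])[:,:,::-1])
E
```

```text
v_press 40 [ 72.642 -53.828  43.537  17.121   1.078   1.046]
v_press 40 [72.937 52.602 45.273 17.074 -0.352 -0.303]
v_press 40 [-74.074 -54.099  43.919  17.109  -0.608  -0.584]
v_press 40 [-74.168  53.874  44.876  17.358   0.529   0.462]
v_press 50 [ 72.298 -53.162  44.091  18.382   1.048   1.045]
v_press 50 [70.887 49.323 45.549 25.083 -0.36  -0.213]
v_press 50 [-70.887 -51.145  44.096  25.632  -0.641  -0.56 ]
v_press 50 [-72.418  50.091  44.578  25.318   0.598   0.408]
v_press 58 [ 69.119 -50.914  44.031  26.268   1.078   1.024]
v_press 58 [71.284 49.14  46.396 25.29  -0.338 -0.191]
v_press 58 [-70.896 -51.141  44.098  25.633  -0.64   -0.553]
v_press 58 [-72.554  50.07   44.848  25.606   0.608   0.411]
n1 40 [ 72.102 -53.337  43.899  17.568   1.045   1.026]
n1 40 [71.832 53.505 46.8   19.76  -0.167 -0.271]
n1 40 [-74.703 -54.466  43.049  15.128  -0.585  -0.609]
n1 40 [-75.168  53.875  43.783  15.816   0.546   0.515]
n1 50 [ 68.507 -50.856  44.288  26.735   1.059   1.008]
n1 50 [69.671 49.426 46.843 25.674 -0.371 -0.188]
n1 50 [-75.334 -55.3    43.746  17.912  -0.595  -0.602]
n1 50 [-74.513  51.687  43.802  24.403   0.335   0.512]
n1 58 [ 68.507 -50.856  44.288  26.735   1.059   0.983]
n1 58 [69.588 49.658 47.215 25.995 -0.371 -0.208]
n1 58 [-72.62  -52.764  44.012  25.435  -0.655  -0.616]
n1 58 [-73.363  51.372  43.562  25.264   0.687   0.507]
```

View pics/wings.png

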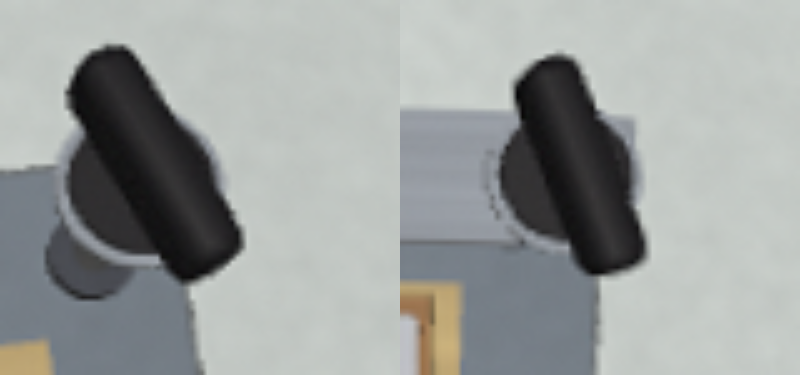

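The crops show wing A clearly against its lighter flange; the strict mask (V<40) gives wing yaws A 0.53, B −0.60, C 1.05 and D −0.33. I turn nut A with logging.

```bash
python3 - <<'E'
from nut import *
s={n:dict(a=np.pi/2+w,u=0.) for n,w in dict(A=.53,B=-.60,C=1.05,D=-.33).items()}
save(s)
r.gripper_to(36); t=obs()['t']
print("gap",grab('A',s),info(obs()),obs()['t']-t)
o=turn('A',s,.9); print(info(o),o['t'])
for i in range(3):
    o=turn('A',s,.1); print(round(s['A']['u'],2),info(o),o['t'])
r.wait(.2);o=obs();print(info(o),o['position'],o['finger_gap'])
leave('A',s); print(obs()['t'])
E
```

```text
gap 10.73611792732662 [-1.9, 0.9, 5.9, 106.9, 377.3, -123.1, 129.6] 1.7416000000000054
[-1.8, 0.8, 6.0, 47.4, 408.6, 7.2, 27.8] 75.6083
1.0 [-1.1, -0.2, 6.1, 153.8, 401.7, -139.9, 84.4] 75.8583
1.1 [-1.6, 0.4, 5.8, 141.5, 456.4, -139.4, 84.2] 76.1083
1.2 [-2.3, 0.5, 5.8, 64.3, 432.9, -154.8, 84.2] 76.3583
[-1.5, 1.1, 6.0, 138.7, 496.3, -110.6, 131.9] [454.82473407  61.80518956  99.34142869] 10.634437744988274
77.2833
```

```bash
cat >> nut.py <<'E'
def seek(n,s,umax=1.75,step=.06,jump=30):
    L=[]; 
    while s[n]['u']<umax:
        o=turn(n,s,step,w=.8); L.append(o['joint_torque'][6]*1000); 
        if len(L)>3 and L[-1]>np.median(L[:3])+jump: break
    print(n,"u",round(s[n]['u'],2),"a",round(s[n]['a'],2),"j7",np.round(L).astype(int).tolist(),"t",obs()['t'])
E
python3 - <<'E'
from nut import *
s=load()
print("gap",grab('C',s)); turn('C',s,.85); seek('C',s); print(info(obs())); leave('C',s)
E
```

```text
gap 11.133128043202248
C u 1.75 a 0.87 j7 [107, 107, 107, 107, 107, 107, 107, 108, 108, 110, 109, 100, 84, 69, 52] t 84.4667
[-2.3, 0.6, 7.7, 91.3, 717.9, -97.7, 52.0]
```

```bash
python3 - <<'E'
from nut import *
r.move_pose(P3(pw(40,0),290),RP)
p=r.camera_params("wrist"); im=r.get_image("wrist"); np.save("pics/n2.npy",dict(p=p,im=im),allow_pickle=True)
h=hsv(im);m=(h[...,2]<40);m[:,:220]=0;m[:,420:]=0;m[245:]=0
for c in blobs(m,100):
    q=rect("wrist",c,118,p); d=np.array(q[:2])-PC; print(np.round([d@PX,d@PYv,q[2],q[3],q[4]],3))
cv2.imwrite("pics/n2.png",cv2.resize(im[20:300,150:490,::-1],None,fx=2,fy=2)); print(obs()['t'],load())
E
```

```text
[ 72.525 -54.265  47.589  14.676  -0.646]
[72.355 51.414 47.408 24.26  -0.33 ]
[-74.883  54.716  47.088  12.539  -0.671]
[-75.599 -55.705  44.476  15.732  -0.595]
86.0083 {'A': {'a': 0.9007963267948967, 'u': 1.2000000000000002}, 'B': {'a': 0.9707963267948966, 'u': 0.0}, 'C': {'a': 0.8707963267948955, 'u': 1.7500000000000007}, 'D': {'a': 1.2407963267948965, 'u': 0.0}}
```

View pics/n2.png

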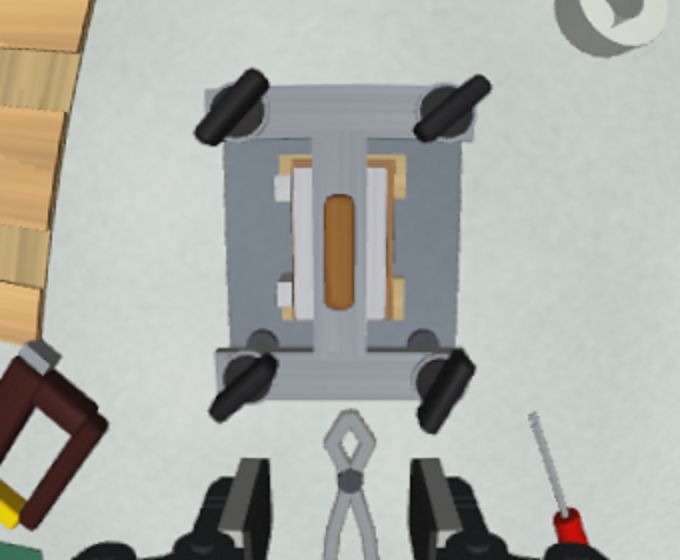

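Nuts A and C followed the tool: wing yaws −0.67 and −0.65, as commanded. The torque signature is weak, so I'll touch-probe the flange tops and bar tops instead and work from the measured gaps.

```bash
cat >> nut.py <<'E'
def probe(xy,a,z,up=4,deep=6,fl=4):
    r.move_pose(P3(xy,z+45),down(a)); r.gripper_to(17); r.movel(P3(xy,z+up),down(a),v=130); r.wait(.25)
    h=r.movel(P3(xy,z-deep),down(a),v=15,force_limit=fl); zz=obs()['position'][2]
    return zz if h else None
def bar(x):
    z=probe(pw(x,0),np.pi/2+PY,88); r.movel(P3(pw(x,0),z+50),v=200); print("bar",x,z,obs()['t']); return z
def nutz(n,s):
    z=probe(pw(*N[n]),s[n]['a'],101-4.5*s[n]['u']-1); print(n,"flange",z,"underside",None if z is None else z-6,"t",obs()['t']); return z
E
python3 - <<'E'
from nut import *
s=load()
bm=bar(-76)
z=nutz('B',s); s['B']['z']=z
r.movel(P3(pw(*N['B']),z+42),v=200)
bp=bar(76)
z=nutz('C',s); s['C']['z']=z; r.movel(P3(pw(*N['C']),z+42),v=200)
z=nutz('A',s); s['A']['z']=z; r.movel(P3(pw(*N['A']),z+42),v=200)
s['bar']=[bm,bp]; save(s)
E
```

```text
bar -76 87.99709560252619 88.65
B flange 101.05180339531341 underside 95.05180339531341 t 90.5083
bar 76 86.74924626089872 93.35
C flange 92.58759801746058 underside 86.58759801746058 t 95.35
A flange 95.25806567877764 underside 89.25806567877764 t 97.825
```

Nut C had already pulled the +x bar down about 1.2 mm. I back it off at once, then bring all four to just above the bar plane (88.0).

```bash
python3 - <<'E'
from nut import *
s=load()
def go(n,target):
    du=(s[n]['z']-6-target)/4.5; g=grab(n,s); turn(n,s,du,w=1.3); s[n]['z']-=4.5*du; leave(n,s); print(n,"gap",round(g,1),"du",round(du,2),"t",obs()['t'])
r.gripper_to(36)
go('C',88.2); go('A',88.2)
z=nutz('D',s); s['D']['z']=z; r.movel(P3(pw(*N['D']),z+3),v=60)
go('D',88.2)
bp=bar(76); r.gripper_to(36)
go('B',88.2)
s['bar2']=bp; save(s)
E
```

```text
C gap 10.8 du -0.36 t 101.4917
A gap 11.0 du 0.24 t 104.3417
D flange 100.02511158908366 underside 94.02511158908366 t 106.4583
D gap 10.6 du 1.29 t 110.0167
bar 76 86.96770827327013 113.35
B gap 10.9 du 1.52 t 117.725
```

The bar probe reads 1 mm low at +x even with C released. That is a probe bias with reach, so the gaps relative to the local bar reading are A and B 0.2 mm, C and D 1.25 mm. Nip round next, with quicker visits.

```bash
cat >> nut.py <<'E'
def visit(n,s,du,dz=3.0,w=1.0):
    xy=pw(*N[n]); z=101+dz-4.5*s[n]['u']
    r.move_pose(P3(xy,z+31),down(s[n]['a'])); r.movel(P3(xy,z),down(s[n]['a']),v=160); r.gripper_to(4)
    o=turn(n,s,du,w); s[n]['z']-=4.5*du; j=o['joint_torque'][6]*1000; g=o['finger_gap']
    r.gripper_to(24); r.movel(P3(xy,101+dz-4.5*s[n]['u']+31),down(s[n]['a']),v=200); save(s)
    print(n,"du",round(du,3),"u",round(s[n]['u'],3),"gap",round(g,1),"j7",round(j),"t",round(obs()['t'],1))
E
python3 - <<'E'
from nut import *
s=load(); r.gripper_to(24)
B=dict(A=88.0,B=88.0,C=86.95,D=86.95)
for n in "ACBD": visit(n,s,(s[n]['z']-6-(B[n]-.1))/4.5)
E
```

```text
A du 0.067 u 1.502 gap 10.6 j7 102 t 120.2
C du 0.3 u 1.692 gap 10.5 j7 107 t 122.7
B du 0.067 u 1.589 gap 10.5 j7 70 t 125.2
D du 0.3 u 1.594 gap 10.5 j7 122 t 127.7
```

```bash
python3 - <<'E'
from nut import *
s=load()
for n in "ACBD": visit(n,s,.13)
for n in "CADB": visit(n,s,.15)
bm=bar(-76); bp=bar(76); r.gripper_to(24)
E
```

```text
A du 0.13 u 1.632 gap 10.8 j7 91 t 129.9
C du 0.13 u 1.822 gap 10.7 j7 79 t 132.2
B du 0.13 u 1.719 gap 11.0 j7 49 t 134.8
D du 0.13 u 1.724 gap 10.6 j7 95 t 137.0
C du 0.15 u 1.972 gap 10.6 j7 50 t 139.7
A du 0.15 u 1.782 gap 10.6 j7 87 t 142.0
D du 0.15 u 1.874 gap 10.3 j7 97 t 144.1
B du 0.15 u 1.869 gap 10.9 j7 70 t 146.4
bar -76 86.58868262769 150.075
bar 76 85.59916871433535 152.5583
```

Bars dropped 1.41 and 1.36 mm against 1.36 predicted, so the plate is level and the nuts are tracking. Two more rounds, then a y-level check.

```bash
python3 - <<'E'
from nut import *
s=load()
for n in "ACBD": visit(n,s,.18)
for n in "CADB": visit(n,s,.18)
zs={}
for x,y in ((-76,15),(-76,-15),(76,-15),(76,15)):
    xy=pw(x,y); R=down(np.pi/2+PY); z=86
    r.move_pose(P3(xy,z+42),R); r.gripper_to(0); r.movel(P3(xy,z+3),R,v=160); r.wait(.2)
    h=r.movel(P3(xy,z-8),R,v=15,force_limit=4); print((x,y),h,round(obs()['position'][2],2),"t",round(obs()['t'],1)); r.movel(P3(xy,z+42),v=220)
    if obs()['t']>184: break
E
```

```text
A du 0.18 u 1.962 gap 10.9 j7 131 t 155.5
C du 0.18 u 2.152 gap 10.9 j7 113 t 157.8
B du 0.18 u 2.049 gap 10.7 j7 59 t 160.4
D du 0.18 u 2.054 gap 10.5 j7 114 t 162.7
C du 0.18 u 2.332 gap 10.5 j7 79 t 165.4
A du 0.18 u 2.142 gap 10.7 j7 125 t 167.7
D du 0.18 u 2.234 gap 10.4 j7 103 t 169.9
B du 0.18 u 2.229 gap 10.8 j7 78 t 172.3
(-76, 15) True 84.87 t 175.7
(-76, -15) True 84.88 t 177.6
(76, -15) True 83.84 t 179.8
(76, 15) True 83.85 t 181.7
```

The plate is level to 0.02 mm across y and squeezed about 3.1 mm evenly. There is time for one last light crisscross round, then retreat and a final look.

```bash
python3 - <<'E'
from nut import *
s=load(); r.gripper_to(24)
for n in "ACBD": visit(n,s,.1)
r.move_pose(P3(pw(40,0),290),RP)
im=r.get_image("wrist"); cv2.imwrite("pics/fin.png",cv2.resize(im[20:300,150:490,::-1],None,fx=2,fy=2)); print(obs()['t'])
E
```

```text
A du 0.1 u 2.242 gap 10.8 j7 103 t 185.3
C du 0.1 u 2.432 gap 10.8 j7 106 t 187.5
B du 0.1 u 2.329 gap 10.6 j7 45 t 190.1
D du 0.1 u 2.334 gap 10.5 j7 86 t 192.3
194.6417
```

View pics/fin.png

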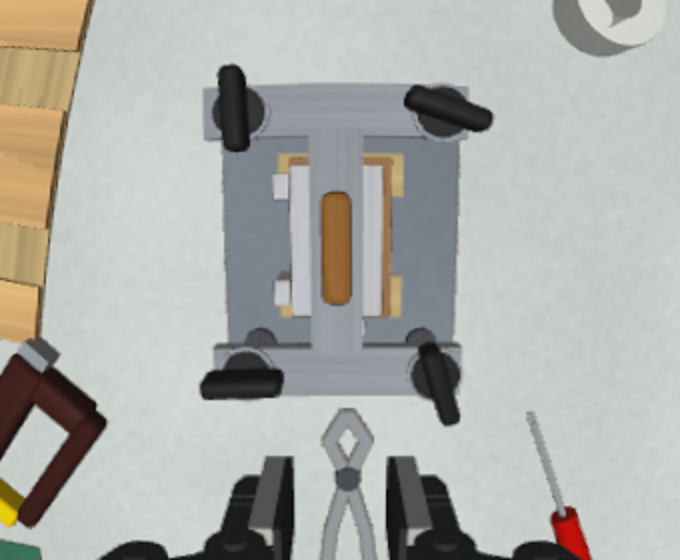

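The final view shows the plate on the studs under all four nuts, the pack square against the fences, and the tools undisturbed.

```bash
python3 -c "
from rig import r
print(r.hand_in())"
```

```text
the job is handed in; nothing more can be done
None
```

I handed the job in at about 195 s. All four blanks are stacked against the fences, the plate is home on its studs, and the nuts are tightened in crisscross rounds. By probe the plate was level in y to 0.02 mm with about 3.1 mm of squeeze, and one more 0.1 rad round followed unprobed. While seeking contact, nut C pulled its corner slightly ahead and I backed it off before nipping. The plate looked shifted 1–2 mm in y at the end, within the slot play.

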